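# Let two scroll tubes out of the gravity dispenser

## Task

Two visitors at the museum desk are waiting for their scroll tubes: let two tubes out of the gravity dispenser with its rocker. Press the rocker's pad down until the gate at the other end lifts and a tube rolls into the trough, let the pad come fully back up so that the gate shuts on the next tube, and then press and release once more for the second. Touch neither the tubes nor the gate, leave the other things on the desk where they stand, and finish with the pad up, two tubes in the trough and the other two still behind the shut gate.

Things in the scene. Friction and masses are not known exactly. Their poses are not given: they have to be found in the camera images.
- dispenser: Sloping rack of plywood with clear side walls, screwed to the desk, 420 x 190 mm, 145 mm high. Four tubes lie in its chute, one behind the other; the chute falls 10 degrees along the rack's +x axis, from the pad end to the open trough. Origin: underside of the base board, below the rocker's pivot; z up. A tube's centre is at x = 0.13 m or less behind the shut gate, above 0.18 m in the trough.
- rocker (a joint): Angle of the rocker, rad: 0 with pad up and gate shut, 0.2 with the pad fully down at its stop. Two aluminium arms outside the chute's walls on a level pivot across it, pad on the high end, gate on the low end; spring-returned to 0. At 0.14 the gate frees the front tube while stop fingers, risen between it and the next, hold the others until the pad comes up: one press lets out one tube.
- pad_top (a point): Centre of the top of the rocker's black rubber pad, 52 mm (along the chute) x 100 mm (across), at the rack's high end, about 125 mm above the desk; moves with the rocker. 120 mm from the pivot; goes down 24 mm in all; slopes 10 degrees at rest, nearly level when down. Needs about 2 N at first, 5 N fully down. Free above; the chute's back wall, 19 mm higher, is 85 mm away.
- trough (a point): Middle of the trough's floor, below the gate's far side: 108 mm long, 126 mm wide, with a 36 mm lip at its low end. A freed tube takes about half a second to roll into it and comes to rest on the lip or on the tube before it.
- gate_edge (a point): The gate: aluminium blade 114 mm wide and 4 mm thick on a crossbar over the chute, at the rocker's low end, just in front of the first tube; this point is the middle of the blade's lower edge, 24 mm above the chute's floor when shut and 54 mm with the pad fully down.
- tube_1: Closed cardboard tube, 44 mm in diameter and 120 mm long, white end caps, lying across the chute; origin in its centre, y axis along it. It is number 1 counted from the gate.
- tube_2: Closed cardboard tube, 44 mm in diameter and 120 mm long, white end caps, lying across the chute; origin in its centre, y axis along it. It is number 2 counted from the gate.
- tube_3: Closed cardboard tube, 44 mm in diameter and 120 mm long, white end caps, lying across the chute; origin in its centre, y axis along it. It is number 3 counted from the gate.
- tube_4: Closed cardboard tube, 44 mm in diameter and 120 mm long, white end caps, lying across the chute; origin in its centre, y axis along it. It is number 4 counted from the gate.
- stamp: Loose hand stamp standing on its 40 x 60 mm wooden block, turned handle, 78 mm high; origin under its centre. To be left alone.
- ink_block: Loose square stone ink block, 75 x 75 x 38 mm with a shallow hollow on top; origin under its centre. To be left alone.
- pen_pot: Loose white pot with reed pens, 68 mm in diameter, pot 85 mm and pens 155 mm high; origin under its centre. To be left alone.
There are look-alikes about, which are no part of the job. What is shaped like the tube_3 but orange or red is not meant. Leave any turquoise look-alike of the tube_2 alone.

How it is judged:
On the way:
1. the first tube is in the trough, the pad is back up and the gate shut on the second tube (x of tube_1 in the frame of dispenser between 0.18 and 0.26 m and y of tube_1 in the frame of dispenser between -0.02 and 0.02 m and height (world z) of tube_1 below 0.085 m and x of tube_2 in the frame of dispenser between -0.03 and 0.145 m and x of tube_3 in the frame of dispenser between -0.03 and 0.145 m and x of tube_4 in the frame of dispenser between -0.03 and 0.145 m and value of joint rocker below 0.03 rad), for 0.1 s.
At the end, for the whole second after the job is handed in: The first two tubes lie at rest (under 30 mm/s) on the trough's floor in front of the gate, the third and fourth lie at rest behind it, and the rocker is within 0.03 rad of fully up (x of tube_1 in the frame of dispenser between 0.18 and 0.26 m and y of tube_1 in the frame of dispenser between -0.02 and 0.02 m and height (world z) of each of tube_1, tube_2 below 0.085 m and x of tube_2 in the frame of dispenser between 0.18 and 0.26 m and y of tube_2 in the frame of dispenser between -0.02 and 0.02 m and x of tube_3 in the frame of dispenser between -0.03 and 0.145 m and x of tube_4 in the frame of dispenser between -0.03 and 0.145 m and value of joint rocker below 0.03 rad and linear speed of each of tube_1, tube_2, tube_3, tube_4 below 0.03 m/s); the robot touches nothing.
It fails at once if a tube is touched by the robot (contact force between any of the fingers, the arm and tube_1 above 0.3 N or contact force between any of the fingers, the arm and tube_2 above 0.3 N or contact force between any of the fingers, the arm and tube_3 above 0.3 N or contact force between any of the fingers, the arm and tube_4 above 0.3 N).
It fails at once if a tube is lifted out of the rack (height (world z) of any of tube_1, tube_2, tube_3, tube_4 above 0.14 m).
It fails at once if the gate is touched by the robot (contact force between any of the fingers, the arm and rocker_c8 above 0.3 N or contact force between any of the fingers, the arm and rocker_c9 above 0.3 N).
It fails at once if a third tube is let out (x of any of tube_3, tube_4 in the frame of dispenser above 0.165 m).
It fails at once if one of the other things on the desk is shifted by more than 15 mm, lifted or tipped (distance of any of stamp, ink_block, pen_pot from where it was at the start of the episode above 0.015 m or angle between any of stamp, ink_block, pen_pot's own z axis and vertical above 0.3 rad).
It also fails if it takes over 42 s, if anything falls off the work surface, if the arm or the gripper's body presses on something with over 40 N, if the wrist force passes 120 N, or if a joint passes its speed limit or range.

## Robot

A 6-joint arm with a two-finger parallel gripper is mounted at the origin on the work surface. World frame = base frame: x ahead of the robot, y to its left, z up, the work surface at z = 0. Lengths are in m, angles in rad, forces in N, time in s.
With the tool pointing down it reaches from about 0.4 to 0.925 m from the base axis. Payload 3.4 kg.
Tool frame: the origin (TCP) lies on the mounting face of the last link; the fingertips stand 173 mm ahead of it and the grasp point (between the pads) lies r.pinch_z ahead of it (r.pinch_z is the distance from the TCP to the grasp point, in m); z points along the fingers, x is the direction in which the jaws open and shut, and the axes are right-handed (so a half turn about z gives the same grasp; the last joint's range is limited). The gripper opens to 85 mm and grips with 20 to 120 N. Pads are 22 mm wide; open, the fingers measure 114 mm over their backs; the gripper's body (76 mm by 85 mm) begins 54 mm behind the grasp point. The pads swing forward as they close: fully open they stand 13 mm farther back than shut.
Start: joints at [-1.383, 0.307, 1.506, -0, 1.328, -0.073], TCP at [0.148, -0.556, 0.405] pointing down, gripper open.
Joint ranges: [-3.12, 3.12], [-1.05, 2.28], [0.14, 2.33], [-1.42, 4.57], [0.1, 2.73], [-2.68, 2.68]. Speed limits (rad/s): [2.57, 2.57, 3.14, 3.14, 3.14, 3.14].

## Interface

Orientations are given as a unit quaternion [w, x, y, z].
In Python, from rig import r gives the robot as it stands. The module is installed in compiled form; this text tells all that it offers.
- The arm moves only by the shell command python3 -m creep 'ROWS' [FORCE]. ROWS is JSON, a list of rows, each an object of numbers: "rx", "ry", "rz": the turn, a rotation vector about the tool's x, y, z in degrees; "dx", "dy", "dz": the shift along the tool's x, y, z in mm; "gripper": the opening, from 0 (shut) to 1 (fully open). In form: [{"rx": .., "ry": .., "rz": .., "dx": .., "dy": .., "dz": .., "gripper": ..}, ...]. A call has 1 to 20 rows; each row shifts and turns the commanded pose from where the row before left it, along the tool's axes as they then stand; what a row does not reach is not made up. A row lasts 1/12 s, in which the tool goes at most 41.7 mm and 7.16 degrees, less where a joint would pass 70% of its speed; a pose out of reach is approached as far as the arm can. A call with a gripper value outside its range is refused whole. The fingers move at their own pace and stop on an object; FORCE is the grip in N (left out, the last holds). Time passes only in rows, so rows that do not move let the fingers close. It gives the time, the measured TCP pose, the force and the opening at its end, in the units of the state.
- r.get_obs(): the state, without advancing time (a new reading comes with each control period).
- r.get_image(name): name is "side" or "top"; returns (picture, depth): 480x640x3 uint8, red, green, blue; 480x640 float32, m along the optical axis (not along the pixel's ray), 0 where there is no reading.
- r.camera_model(name): a dict with "fx", "fy", "cx", "cy" (pixels), "R" (3x3) and "t" (3): a world point X has camera coordinates R X + t. Camera axes: x right, y down, z forward; pixel columns grow to the right and rows downward; lengths in m; the calibration is good to about 2 mm. A picture is of the moment at which its call begins. camera_model takes no time and is no camera call.
- r.sign_off(): hands the job in, once; it reports no verdict.
The state is a dict: "time": time; "qpos": joint angles; "joint_vel": joint speeds; "tau": joint torques, N m; "tool_pos": TCP position; "tool_rot": TCP orientation; "ft_force": force on the tool from outside, world axes, zero at the start; "wrist_torque": the same for the moment, N m; "grip_width": opening from 0.0 (shut) to 1.0 (fully open).
Only numpy, scipy, OpenCV 4.12 (cv2) and the standard library are available. Lean on these libraries where they do the work, as an engineer would, in place of code of your own. Each camera call takes 0.05 s, during which the arm holds its last target. There are 200 camera calls.

## Working session

There is one attempt and no reset: what is moved stays moved. The work goes in short steps, Python scripts to look and compute and a shell command to move; the robot and the scene stay as the last step left them, time stands still between calls to the robot, and variables do not carry over. Pictures are saved under pics/ and viewed, about 8 in all and at most 12, crops included, and the job is handed in when it is done.

```bash
mkdir -p pics
cat > h.py <<'E'
import numpy as np, cv2
from rig import r
def grab(n,tag):
    im,d=r.get_image(n); np.savez(f'pics/{tag}_{n}.npz',im=im,d=d); cv2.imwrite(f'pics/{tag}_{n}.png',im[:,:,::-1]); return im,d
def pt(n,u,v,z):
    m=r.camera_model(n);R=np.array(m['R']);t=np.array(m['t'])
    u=np.asarray(u,float);v=np.asarray(v,float)
    c=np.stack([(u-m['cx'])/m['fx']*z,(v-m['cy'])/m['fy']*z,z*np.ones_like(u)],-1)
    return (c-t)@R
E
python3 - <<'E'
from h import *
for n in('top','side'):
    grab(n,'a'); m=r.camera_model(n); print(n,-np.array(m['R']).T@m['t'],m['fx'],np.round(m['R'],2).tolist())
o=r.get_obs();print(o['time'],o['tool_pos'],o['tool_rot'],r.pinch_z,o['ft_force'])
E
```

```text
top [0.34655819 0.03023705 1.27327756] 481.3800914264011 [[0.0, -1.0, 0.01], [-0.99, -0.0, -0.13], [0.13, -0.01, -0.99]]
side [0.17797511 0.68442621 1.01030248] 529.1411068774913 [[-0.91, -0.42, -0.01], [-0.32, 0.7, -0.63], [0.27, -0.57, -0.77]]
0.1 [ 0.14818257 -0.55525505  0.40387158] [-6.35748290e-04  7.93041962e-01 -6.09166264e-01 -7.09992681e-04] 0.1547 [-0.03954517  0.05620144  0.3202819 ]
```

View pics/a_top.png

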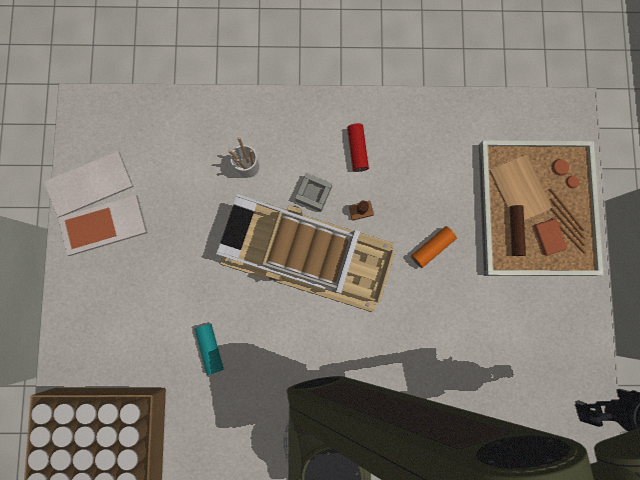

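View pics/a_side.png

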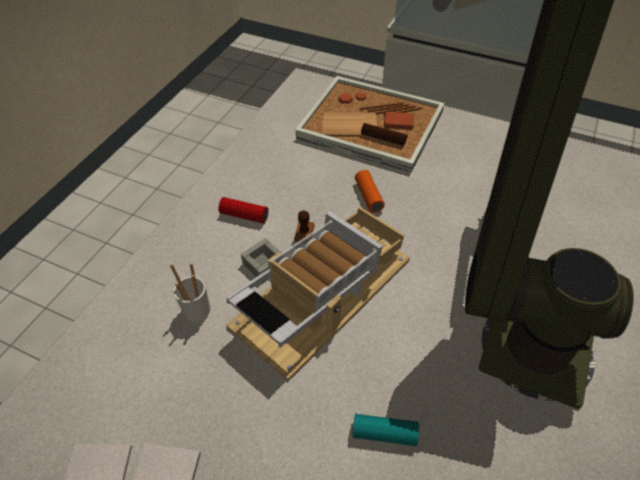

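The top view shows the only rack, with its black pad at (236,227), the four brown tubes at about (280–335,250), and the gate/trough to the right. The side view has the pad at (262,312). The look-alikes are loose on the desk, away from the rack: red (358,147), orange (434,247) and turquoise (208,348). I need none of them. Next I measure the pad.

Run:
```python
from h import *
for n,(x0,y0,x1,y1) in {'top':(210,190,262,262),'side':(228,280,300,345)}.items():
    f=np.load(f'pics/a_{n}.npz'); im,d=f['im'],f['d']
    k=np.zeros(d.shape,np.uint8); k[y0:y1,x0:x1]=(im[y0:y1,x0:x1].max(2)<45)
    nn,l,s,c=cv2.connectedComponentsWithStats(k); i=1+s[1:,4].argmax()
    v,u=np.where((l==i)&(d>0)); P=pt(n,u,v,d[v,u])
    med=np.median(P[:,2]); P=P[abs(P[:,2]-med)<.02]
    rect=cv2.minAreaRect((P[:,:2]*1000).astype(np.float32))
    A=np.c_[P[:,:2],np.ones(len(P))]; co=np.linalg.lstsq(A,P[:,2],rcond=None)[0]
    print(n,s[i],P.mean(0),rect,co)
    f2=rect[0]; print('z at rect centre',co@[f2[0]/1e3,f2[1]/1e3,1])
# nearby things: max heights within 0.2m of pad (top view)
f=np.load('pics/a_top.npz'); print([pt('top',u,v,f['d'][v,u]).round(3).tolist() for u,v in [(243,160),(314,190),(361,208),(290,245),(325,255)]])
from scipy.spatial.transform import Rotation as S
o=r.get_obs(); q=o['tool_rot']; print(S.from_quat([*q[1:],q[0]]).as_matrix().round(3))
im=np.load('pics/a_side.npz')['im']; cv2.imwrite('pics/crop1.png',cv2.resize(im[190:390,200:430,::-1],None,fx=3,fy=3,interpolation=2))
```

```text
top [221 205  33  44 834] [0.525626   0.22658998 0.1255225 ] ((525.7362670898438, 226.88563537597656), (50.52680969238281, 97.8259506225586), 71.73978424072266) [0.04502079 0.15738464 0.06619662]
z at rect centre 0.1255739928943835
side [ 237  292   52   42 1021] [0.526326   0.22670153 0.12600356] ((527.2661743164062, 225.2701873779297), (51.43813705444336, 98.6863021850586), 72.3216552734375) [0.04923384 0.16012647 0.06378959]
z at rect centre 0.12582064728314335
[[0.727, 0.235, 0.007], [0.644, 0.042, 0.014], [0.584, -0.078, 0.072], [0.483, 0.099, 0.115], [0.462, 0.014, 0.093]]
[[ 0.258 -0.966 -0.   ]
 [-0.966 -0.258  0.002]
 [-0.002 -0.    -1.   ]]
```

View pics/crop1.png

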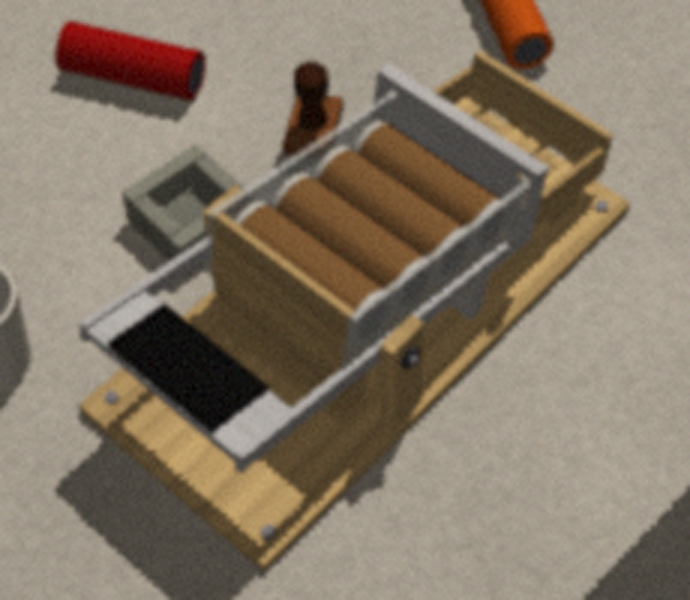

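The crop confirms it: black pad on the rocker's high end, four tubes with white caps behind the shut gate, trough empty. Both views put the pad centre at about (0.5265, 0.226, 0.126). I go there with the gripper shut.

```bash
python3 -m creep '[{"dx":-21,"dy":-32,"gripper":0},{"dx":-21,"dy":-32,"gripper":0},{"dx":-21,"dy":-32,"gripper":0},{"dx":-21,"dy":-32,"gripper":0},{"dx":-21,"dy":-32,"gripper":0},{"dx":-21,"dy":-32,"gripper":0},{"dx":-21,"dy":-32,"gripper":0},{"dx":-21,"dy":-32,"gripper":0},{"dx":-21,"dy":-32,"gripper":0},{"dx":-21,"dy":-32,"gripper":0},{"dx":-21,"dy":-32,"gripper":0},{"dx":-21,"dy":-32,"gripper":0},{"dx":-21,"dy":-32,"gripper":0},{"dx":-21,"dy":-32,"gripper":0},{"gripper":0}]'
python3 -m creep '[{"dx":-36,"dy":-12,"gripper":0},{"dx":-36,"dy":-12,"gripper":0},{"dx":-36,"dy":-12,"gripper":0},{"dx":-36,"dy":-12,"gripper":0},{"dx":-36,"dy":-12,"gripper":0},{"dx":-36,"dy":-12,"gripper":0},{"dx":-36,"dy":-12,"gripper":0},{"dx":-36,"dy":-12,"gripper":0},{"dx":-36,"dy":-12,"gripper":0},{"dx":-36,"dy":-12,"gripper":0},{"gripper":0},{"gripper":0}]'
python3 - <<'E'
from h import *
from scipy.spatial.transform import Rotation as S
o=r.get_obs(); q=o['tool_rot']; M=S.from_quat([*q[1:],q[0]]).as_matrix();print(M.round(3))
print('tool delta mm',M.T@(np.array([.5265,.226,.126])-o['tool_pos'])*1000-[0,0,173],o['ft_force'])
E
```

```text
[[ 0.258 -0.966 -0.   ]
 [-0.966 -0.258  0.002]
 [-0.002 -0.    -1.   ]]
tool delta mm [-656.7687397  -566.91921932  106.20164743] [-0.03954517  0.05620144  0.3202819 ]schema error: expected keys rx, ry, rz, dx, dy, dz, gripper
schema error: expected keys rx, ry, rz, dx, dy, dz, gripper
```

Every row needs all seven keys, so both moves were refused.

```bash
python3 -m creep '[{"rx":0,"ry":0,"rz":0,"dx":-21,"dy":-32,"dz":0,"gripper":0},{"rx":0,"ry":0,"rz":0,"dx":-21,"dy":-32,"dz":0,"gripper":0},{"rx":0,"ry":0,"rz":0,"dx":-21,"dy":-32,"dz":0,"gripper":0},{"rx":0,"ry":0,"rz":0,"dx":-21,"dy":-32,"dz":0,"gripper":0},{"rx":0,"ry":0,"rz":0,"dx":-21,"dy":-32,"dz":0,"gripper":0},{"rx":0,"ry":0,"rz":0,"dx":-21,"dy":-32,"dz":0,"gripper":0},{"rx":0,"ry":0,"rz":0,"dx":-21,"dy":-32,"dz":0,"gripper":0},{"rx":0,"ry":0,"rz":0,"dx":-21,"dy":-32,"dz":0,"gripper":0},{"rx":0,"ry":0,"rz":0,"dx":-21,"dy":-32,"dz":0,"gripper":0},{"rx":0,"ry":0,"rz":0,"dx":-21,"dy":-32,"dz":0,"gripper":0},{"rx":0,"ry":0,"rz":0,"dx":-21,"dy":-32,"dz":0,"gripper":0},{"rx":0,"ry":0,"rz":0,"dx":-21,"dy":-32,"dz":0,"gripper":0},{"rx":0,"ry":0,"rz":0,"dx":-21,"dy":-32,"dz":0,"gripper":0},{"rx":0,"ry":0,"rz":0,"dx":-21,"dy":-32,"dz":0,"gripper":0}]' && python3 -m creep '[{"rx":0,"ry":0,"rz":0,"dx":-36,"dy":-12,"dz":0,"gripper":0},{"rx":0,"ry":0,"rz":0,"dx":-36,"dy":-12,"dz":0,"gripper":0},{"rx":0,"ry":0,"rz":0,"dx":-36,"dy":-12,"dz":0,"gripper":0},{"rx":0,"ry":0,"rz":0,"dx":-36,"dy":-12,"dz":0,"gripper":0},{"rx":0,"ry":0,"rz":0,"dx":-36,"dy":-12,"dz":0,"gripper":0},{"rx":0,"ry":0,"rz":0,"dx":-36,"dy":-12,"dz":0,"gripper":0},{"rx":0,"ry":0,"rz":0,"dx":-36,"dy":-12,"dz":0,"gripper":0},{"rx":0,"ry":0,"rz":0,"dx":-36,"dy":-12,"dz":0,"gripper":0},{"rx":0,"ry":0,"rz":0,"dx":-36,"dy":-12,"dz":0,"gripper":0},{"rx":0,"ry":0,"rz":0,"dx":-36,"dy":-12,"dz":0,"gripper":0},{"rx":0,"ry":0,"rz":0,"dx":0,"dy":0,"dz":0,"gripper":0},{"rx":0,"ry":0,"rz":0,"dx":0,"dy":0,"dz":0,"gripper":0}]'
cat > st.py <<'E'
from h import *
from scipy.spatial.transform import Rotation as S
o=r.get_obs(); q=o['tool_rot']; M=S.from_quat([*q[1:],q[0]]).as_matrix();print(M.round(3))
print('tool delta mm',M.T@(np.array([.5265,.226,.126])-o['tool_pos'])*1000-[0,0,173],o['ft_force'],o['grip_width'])
E
python3 st.py
```

```text
time: 1.27
tool_pos: [0.506, -0.1542, 0.4044]
tool_rot: [0.0, 0.793, -0.609, -0.0]
ft_force: [-0.4, -1.4, 0.2]
grip_width: -0.003
time: 2.27
tool_pos: [0.5281, 0.2248, 0.404]
tool_rot: [0.001, 0.794, -0.608, -0.0]
ft_force: [-0.9, -0.0, 0.2]
grip_width: 0.001
[[ 0.262 -0.965 -0.001]
 [-0.965 -0.262 -0.   ]
 [ 0.     0.001 -1.   ]]
tool delta mm [ -1.62959956   0.88661357 104.97641897] [-0.90710976 -0.03310898  0.16041422] 0.001203473012639152
```

```bash
python3 -m creep '[{"rx":0,"ry":0,"rz":0,"dx":-2,"dy":1,"dz":30,"gripper":0},{"rx":0,"ry":0,"rz":0,"dx":0,"dy":0,"dz":30,"gripper":0},{"rx":0,"ry":0,"rz":0,"dx":0,"dy":0,"dz":25,"gripper":0},{"rx":0,"ry":0,"rz":0,"dx":0,"dy":0,"dz":12,"gripper":0},{"rx":0,"ry":0,"rz":0,"dx":0,"dy":0,"dz":0,"gripper":0},{"rx":0,"ry":0,"rz":0,"dx":0,"dy":0,"dz":0,"gripper":0}]'
python3 st.py
python3 - <<'E'
from h import *
im,_=grab('side','b'); cv2.imwrite('pics/crop2.png',cv2.resize(im[170:390,200:430,::-1],None,fx=2.7,fy=2.7))
E
```

```text
time: 2.77
tool_pos: [0.5267, 0.2231, 0.307]
tool_rot: [0.001, 0.793, -0.61, -0.001]
ft_force: [0.7, -0.4, 0.1]
grip_width: -0.0
[[ 0.256 -0.967 -0.002]
 [-0.967 -0.256 -0.001]
 [ 0.001  0.003 -1.   ]]
tool delta mm [-2.97612936 -0.99049326  8.01683848] [ 0.69916132 -0.36363457  0.1008925 ] -0.0001276818454366933
```

View pics/crop2.png

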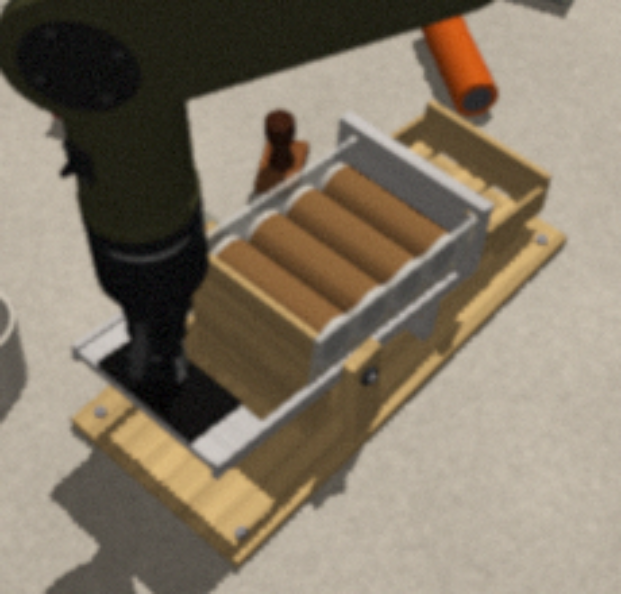

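The fingertips stand over the pad, about 8 mm above it at crop (160,380), clear of the back wall. First press.

```bash
python3 -m creep '[{"rx":0,"ry":0,"rz":0,"dx":-2,"dy":0,"dz":8,"gripper":0},{"rx":0,"ry":0,"rz":0,"dx":0,"dy":0,"dz":8,"gripper":0},{"rx":0,"ry":0,"rz":0,"dx":0,"dy":0,"dz":8,"gripper":0},{"rx":0,"ry":0,"rz":0,"dx":0,"dy":0,"dz":6,"gripper":0},{"rx":0,"ry":0,"rz":0,"dx":0,"dy":0,"dz":0,"gripper":0},{"rx":0,"ry":0,"rz":0,"dx":0,"dy":0,"dz":0,"gripper":0},{"rx":0,"ry":0,"rz":0,"dx":0,"dy":0,"dz":0,"gripper":0},{"rx":0,"ry":0,"rz":0,"dx":0,"dy":0,"dz":0,"gripper":0},{"rx":0,"ry":0,"rz":0,"dx":0,"dy":0,"dz":0,"gripper":0},{"rx":0,"ry":0,"rz":0,"dx":0,"dy":0,"dz":0,"gripper":0},{"rx":0,"ry":0,"rz":0,"dx":0,"dy":0,"dz":0,"gripper":0},{"rx":0,"ry":0,"rz":0,"dx":0,"dy":0,"dz":0,"gripper":0}]'
python3 - <<'E'
from h import *
im,_=grab('side','c'); cv2.imwrite('pics/crop3.png',cv2.resize(im[170:390,200:430,::-1],None,fx=2.7,fy=2.7))
E
```

```text
time: 3.82
tool_pos: [0.5266, 0.2265, 0.278]
tool_rot: [-0.0, 0.793, -0.609, 0.0]
ft_force: [2.8, 2.6, 4.9]
grip_width: 0.001
```

View pics/crop3.png

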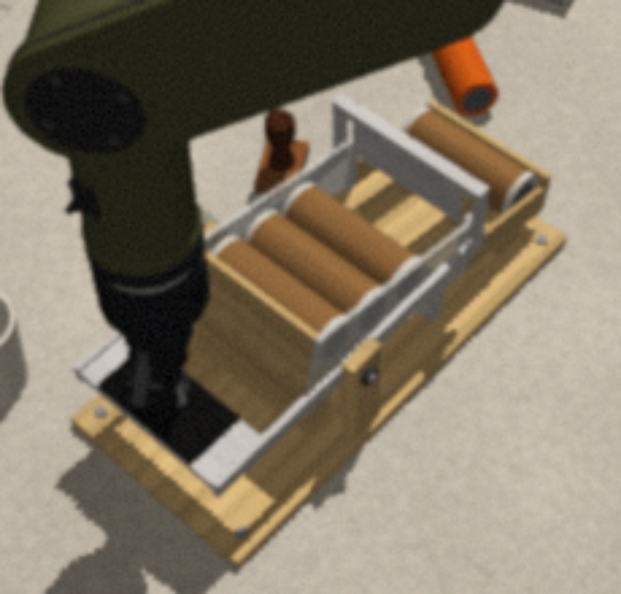

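Tube 1 has rolled onto the lip at crop (475,155). The other three are held behind the fingers. Now I release, with the fingers rising about 45 mm, and let the next tube settle on the gate.

```bash
python3 -m creep '[{"rx":0,"ry":0,"rz":0,"dx":0,"dy":0,"dz":-10,"gripper":0},{"rx":0,"ry":0,"rz":0,"dx":0,"dy":0,"dz":-10,"gripper":0},{"rx":0,"ry":0,"rz":0,"dx":0,"dy":0,"dz":-10,"gripper":0},{"rx":0,"ry":0,"rz":0,"dx":0,"dy":0,"dz":-10,"gripper":0},{"rx":0,"ry":0,"rz":0,"dx":0,"dy":0,"dz":0,"gripper":0},{"rx":0,"ry":0,"rz":0,"dx":0,"dy":0,"dz":0,"gripper":0},{"rx":0,"ry":0,"rz":0,"dx":0,"dy":0,"dz":0,"gripper":0},{"rx":0,"ry":0,"rz":0,"dx":0,"dy":0,"dz":0,"gripper":0},{"rx":0,"ry":0,"rz":0,"dx":0,"dy":0,"dz":0,"gripper":0},{"rx":0,"ry":0,"rz":0,"dx":0,"dy":0,"dz":0,"gripper":0},{"rx":0,"ry":0,"rz":0,"dx":0,"dy":0,"dz":0,"gripper":0},{"rx":0,"ry":0,"rz":0,"dx":0,"dy":0,"dz":0,"gripper":0},{"rx":0,"ry":0,"rz":0,"dx":0,"dy":0,"dz":0,"gripper":0},{"rx":0,"ry":0,"rz":0,"dx":0,"dy":0,"dz":0,"gripper":0},{"rx":0,"ry":0,"rz":0,"dx":0,"dy":0,"dz":0,"gripper":0},{"rx":0,"ry":0,"rz":0,"dx":0,"dy":0,"dz":0,"gripper":0},{"rx":0,"ry":0,"rz":0,"dx":0,"dy":0,"dz":0,"gripper":0},{"rx":0,"ry":0,"rz":0,"dx":0,"dy":0,"dz":0,"gripper":0}]'
python3 - <<'E'
from h import *
im,_=grab('side','d'); cv2.imwrite('pics/crop4.png',cv2.resize(im[170:390,200:430,::-1],None,fx=2.7,fy=2.7))
E
```

```text
time: 5.37
tool_pos: [0.5264, 0.2264, 0.3177]
tool_rot: [-0.0, 0.793, -0.609, 0.0]
ft_force: [0.6, -0.7, -0.1]
grip_width: -0.0
```

View pics/crop4.png

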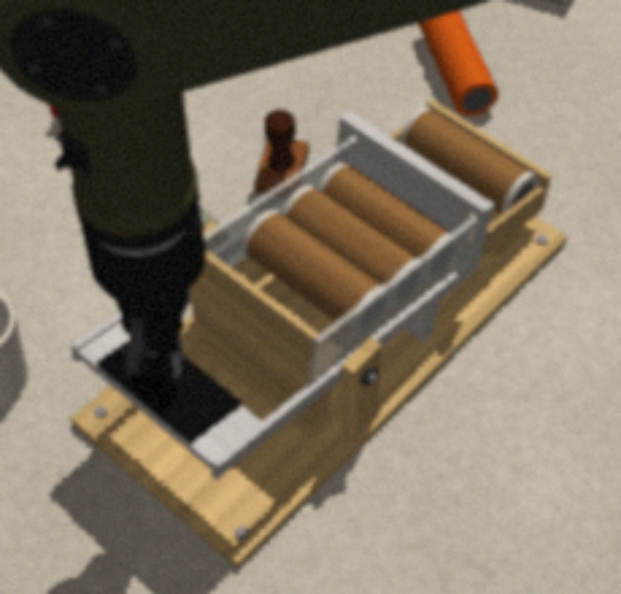

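The gate is shut (345,120)–(490,210), tube 2 has rolled up against it, the pad is back up, and tube 1 lies in the trough at (475,160). Second press: down 40 mm, same depth.

```bash
python3 -m creep '[{"rx":0,"ry":0,"rz":0,"dx":0,"dy":0,"dz":10,"gripper":0},{"rx":0,"ry":0,"rz":0,"dx":0,"dy":0,"dz":8,"gripper":0},{"rx":0,"ry":0,"rz":0,"dx":0,"dy":0,"dz":8,"gripper":0},{"rx":0,"ry":0,"rz":0,"dx":0,"dy":0,"dz":8,"gripper":0},{"rx":0,"ry":0,"rz":0,"dx":0,"dy":0,"dz":6,"gripper":0},{"rx":0,"ry":0,"rz":0,"dx":0,"dy":0,"dz":0,"gripper":0},{"rx":0,"ry":0,"rz":0,"dx":0,"dy":0,"dz":0,"gripper":0},{"rx":0,"ry":0,"rz":0,"dx":0,"dy":0,"dz":0,"gripper":0},{"rx":0,"ry":0,"rz":0,"dx":0,"dy":0,"dz":0,"gripper":0},{"rx":0,"ry":0,"rz":0,"dx":0,"dy":0,"dz":0,"gripper":0},{"rx":0,"ry":0,"rz":0,"dx":0,"dy":0,"dz":0,"gripper":0},{"rx":0,"ry":0,"rz":0,"dx":0,"dy":0,"dz":0,"gripper":0},{"rx":0,"ry":0,"rz":0,"dx":0,"dy":0,"dz":0,"gripper":0},{"rx":0,"ry":0,"rz":0,"dx":0,"dy":0,"dz":0,"gripper":0}]'
python3 - <<'E'
from h import *
im,_=grab('side','e'); cv2.imwrite('pics/crop5.png',cv2.resize(im[170:390,200:430,::-1],None,fx=2.7,fy=2.7))
E
```

```text
time: 6.58
tool_pos: [0.5265, 0.2265, 0.2779]
tool_rot: [-0.0, 0.793, -0.609, 0.0]
ft_force: [0.4, 4.4, 4.8]
grip_width: 0.002
```

View pics/crop5.png

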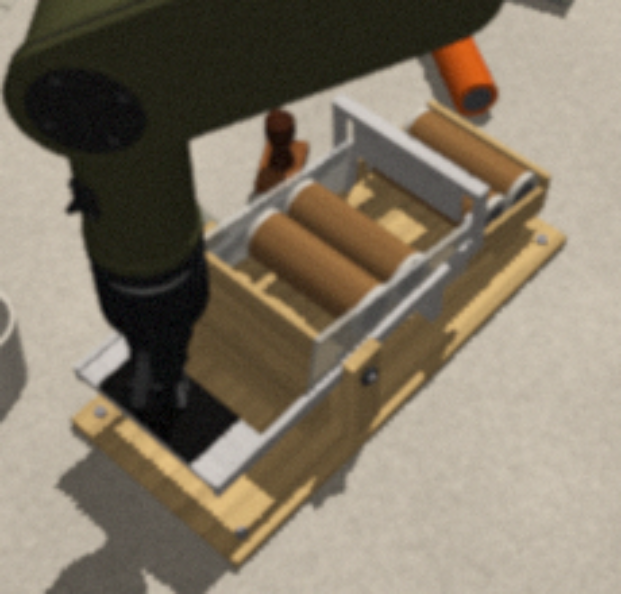

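Tube 2 lies behind tube 1 in the trough (end cap at (490,205)), and two tubes are held back. I release and retreat upward.

```bash
python3 -m creep '[{"rx":0,"ry":0,"rz":0,"dx":0,"dy":0,"dz":-10,"gripper":0},{"rx":0,"ry":0,"rz":0,"dx":0,"dy":0,"dz":-10,"gripper":0},{"rx":0,"ry":0,"rz":0,"dx":0,"dy":0,"dz":-10,"gripper":0},{"rx":0,"ry":0,"rz":0,"dx":0,"dy":0,"dz":-20,"gripper":0},{"rx":0,"ry":0,"rz":0,"dx":0,"dy":0,"dz":-30,"gripper":0},{"rx":0,"ry":0,"rz":0,"dx":0,"dy":0,"dz":-30,"gripper":0},{"rx":0,"ry":0,"rz":0,"dx":0,"dy":0,"dz":-20,"gripper":0},{"rx":0,"ry":0,"rz":0,"dx":0,"dy":0,"dz":0,"gripper":0},{"rx":0,"ry":0,"rz":0,"dx":0,"dy":0,"dz":0,"gripper":0},{"rx":0,"ry":0,"rz":0,"dx":0,"dy":0,"dz":0,"gripper":0},{"rx":0,"ry":0,"rz":0,"dx":0,"dy":0,"dz":0,"gripper":0},{"rx":0,"ry":0,"rz":0,"dx":0,"dy":0,"dz":0,"gripper":0},{"rx":0,"ry":0,"rz":0,"dx":0,"dy":0,"dz":0,"gripper":0},{"rx":0,"ry":0,"rz":0,"dx":0,"dy":0,"dz":0,"gripper":0},{"rx":0,"ry":0,"rz":0,"dx":0,"dy":0,"dz":0,"gripper":0},{"rx":0,"ry":0,"rz":0,"dx":0,"dy":0,"dz":0,"gripper":0},{"rx":0,"ry":0,"rz":0,"dx":0,"dy":0,"dz":0,"gripper":0},{"rx":0,"ry":0,"rz":0,"dx":0,"dy":0,"dz":0,"gripper":0}]'
python3 - <<'E'
from h import *
im,_=grab('side','f'); cv2.imwrite('pics/crop6.png',cv2.resize(im[170:390,200:430,::-1],None,fx=2.7,fy=2.7))
E
```

```text
time: 8.13
tool_pos: [0.5264, 0.2264, 0.4077]
tool_rot: [0.0, 0.793, -0.609, -0.0]
ft_force: [-0.3, 0.6, -0.1]
grip_width: -0.001
```

View pics/crop6.png

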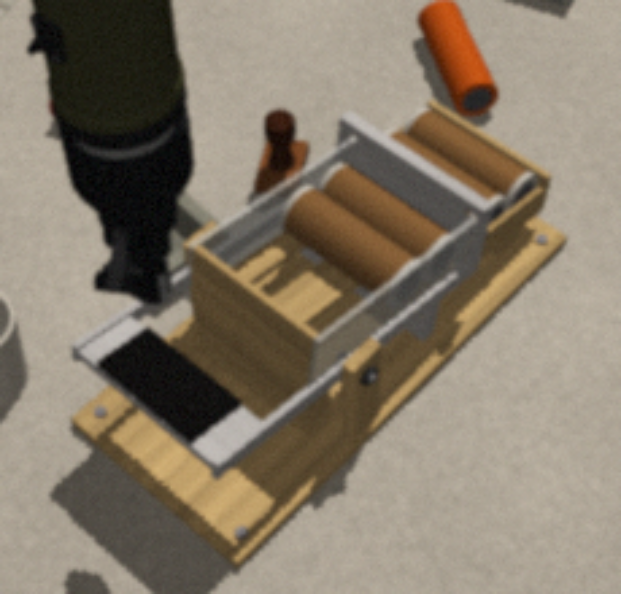

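Two tubes are in the trough, two are behind the shut gate, the pad is up and the gripper is clear. One numeric check that the pad is fully up and nothing still moves, and then I hand in if it passes.

Run:
```python
from h import *
im,d=grab('side','g'); a=np.load('pics/a_side.npz'); f=np.load('pics/f_side.npz')
def padz(im,d):
    k=np.zeros(d.shape,bool); k[295:345,240:300]=im[295:345,240:300].max(2)<45; k&=d>0
    v,u=np.where(k); P=pt('side',u,v,d[v,u]); P=P[(P[:,2]>.09)&(P[:,2]<.15)]; return P.mean(0).round(4),len(P)
print(padz(a['im'],a['d']),padz(im,d))
s=np.s_[200:340,230:420]; print('frame diff',np.abs(im[s].astype(int)-f['im'][s]).mean())
p=padz(im,d)[0]
if abs(p[2]-padz(a['im'],a['d'])[0][2])<.003: r.sign_off(); print('handed in',r.get_obs()['time'])
```

```text
(array([0.5253, 0.227 , 0.126 ]), 993) (array([0.5253, 0.2271, 0.1259]), 984)
frame diff 2.8663533834586468
the job is handed in; nothing more can be done
the job is handed in; nothing more can be done
```

I let out two tubes and handed the job in at about 8 s of the 42 s allowed. I pressed the rocker's pad twice with the shut fingertips, about 22 mm of pad travel and 5 N each time. Between presses I let the pad come fully up.

- **Tubes and gate:** the last picture shows tubes 1 and 2 in the trough and tubes 3 and 4 behind the shut gate. The picture after the first release showed one tube in the trough and the gate shut on the second. I judged the tube positions by eye and did not measure them.
- **Pad:** its height is back to where it started, 0.1259 m against 0.1260 m.
- **Robot:** the gripper is about 110 mm above the pad and the force reading is near zero. It worked only over the pad and did not come near the tubes, the gate or the other things on the desk.
- **Less certain:** two successive frames differed by 2.9 grey levels on average, which I take to be camera noise. I did not measure the tubes' speed or re-measure the stamp, ink block and pen pot.
- **Failed step:** the first two move commands were refused because rows lacked keys. Nothing moved.

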